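# Sweep loose hardware into the parts corral

### The job

Three small metal parts lie loose on the green cutting mat: a round wheel hub, a hexagon nut and a square spacer. Sweep all three across the mat with the closed fingertips into the white three-sided corral, until each lies flat and wholly inside it, past its open mouth. Slide them along the mat only, never pick one up, and leave everything else on the bench where it is.

Things in the scene. Friction and masses are not known exactly. Their poses are not given: they have to be found in the camera images.
- corral: white plastic three-sided frame without a floor, screwed to the green mat. Origin: centre of its footprint on the mat's top (z = 0.003, the mat is 3 mm thick). Walls 18 mm high, 6 mm thick; outside 152 mm along its x, 100 mm along its y; inside x -70 to +70 mm, y -50 (open mouth) to +44 mm (back wall). Low screw lugs stick out 18 mm more at both x sides
- corral_mouth (a point): middle of the corral's open side at mat level, 50 mm from its origin along its -y; 140 mm wide, no sill. It faces right (-y of the robot), yaw -0.08 to 0.17, towards the parts, which start 70 to 220 mm out from it, one about in line with its middle, one on either side; nothing stands between them and it
- hub_center (a point): round aluminium wheel hub, a flat disc 26 mm across with a small centre bore, 13 mm high, 20 to 32 g (may vary by a third), lying loose and flat on the mat; this point is its centre, 6.5 mm above the mat. One of the three parts to sweep; z is vertical; any yaw
- nut_center (a point): large steel hexagon nut, 24 mm across flats (28 mm over corners), 13 mm high, 20 to 32 g (may vary by a third), lying loose and flat on the mat; this point is its centre, 6.5 mm above the mat. One of the three parts to sweep; z is vertical; any yaw
- spacer_center (a point): square aluminium spacer, 24 x 24 mm with a centre hole (34 mm over corners), 13 mm high, 20 to 32 g (may vary by a third), lying loose and flat on the mat; this point is its centre, 6.5 mm above the mat. One of the three parts to sweep; z is vertical; any yaw
- standoff: Bystander, to be left alone: upright brass round standoff, 14 mm across, 42 mm tall, standing loose on the mat 85 to 140 mm behind the middle one of the three parts, seen from the corral. Origin at the middle of its underside
- wheel: Bystander, to be left alone: small robot wheel lying flat, black tyre, 62 mm across, 27 mm high. Origin at the middle of its underside
- board: Bystander, to be left alone: green circuit board, 85 x 56 mm, 18 mm high. Origin at the middle of its underside
- gearmotor: Bystander, to be left alone: small yellow gear motor, about 76 mm long (its own x) and 34 wide, 21 mm high. Origin at the middle of its underside
- screwdriver: Bystander, to be left alone: screwdriver lying on the mat, its length along its own x; on the far side of the mat from the robot. Origin at the middle of its underside
- battery: Bystander, to be left alone: blue battery pack, 78 x 36 mm, 24 mm high, on the far side of the mat. Origin at the middle of its underside

How it is judged:
By the outcome, as a careful person would: the job done as asked, in the order asked, and still so for the second after the job is handed in, with the robot touching nothing.
It also fails if it takes over 46 s, if anything falls off the work surface, if the arm or the gripper's body presses on something with over 40 N, if the wrist force passes 120 N, or if a joint passes its speed limit or range.

### The arm

A 6-joint arm with a two-finger parallel gripper is mounted at the origin on the work surface. World frame = base frame: x ahead of the robot, y to its left, z up, the work surface at z = 0. Lengths are in m, angles in rad, forces in N, time in s.
With the tool pointing down it reaches from about 0.35 to 0.975 m from the base axis. Payload 4.9 kg.
Tool frame: the origin (TCP) lies at the very end of the fingers, on their centre line; the grasp point (between the pads) lies 19 mm behind it (ctrl.tcp_to_grasp is the z of the grasp point in the tool frame, in m); z points along the fingers, y is the line along which they close (so a half turn about z gives the same grasp; the last joint's range is limited). The gripper opens to 85 mm and grips with 20 to 120 N. Pads are 22 mm wide; open, the fingers measure 114 mm over their backs; the gripper's body (76 mm by 85 mm) begins 54 mm behind the grasp point. The pads swing forward as they close: fully open they stand 13 mm farther back than shut.
Start: joints at [-1.334, 0.053, 1.613, -0, 1.476, -0.119], TCP at [0.218, -0.586, 0.231] pointing down, gripper open.
Joint ranges: [-3.01, 3.01], [-1.01, 2.22], [0.06, 2.58], [-1.02, 4.17], [0.09, 2.62], [-3.14, 3.14]. Speed limits (rad/s): [2.57, 2.57, 3.14, 3.14, 3.14, 3.14].

### API

Orientations are given as a rotation vector (axis times angle).
In Python, from station import ctrl, eyes, job, nets gives the robot as it stands. The module is installed in compiled form; this text tells all that it offers.
- The arm moves only by the tool jog_arm, never from a script. Its argument "commands" is one flat list of numbers, 7 for each row, row after row: the shift along the tool's x, y, z each as a share of 0.06 m, from -1 to 1, then the turn, a rotation vector about the tool's x, y, z each as a share of 0.1 rad, from -1 to 1, then the finger opening in mm, from 0 to 85.4. In form: [x, y, z, ax, ay, az, grip, x, y, z, ax, ay, az, grip, ...]. A call has 1 to 20 rows; each row shifts and turns the commanded pose from where the row before left it, along the tool's axes as they then stand; what a row does not reach is not made up. A row lasts 1/8 s, in which the tool goes at most 62.5 mm and 10.7 degrees, less where a joint would pass 70% of its speed; a pose out of reach is approached as far as the arm can. A call with a number of a shift or a turn outside -1 to 1 is refused whole. A call with a gripper value outside its range is refused whole. The fingers move at their own pace and stop on an object; "newtons" is the grip in N (left out, the last holds). Time passes only in rows, so rows that do not move let the fingers close. It gives the time, the measured TCP pose, the force, the opening and the grip force at its end, in the units of the state.
- ctrl.get_obs(): the state, without advancing time (a new reading comes with each control period).
- eyes.get_image(name): name is "side" or "top" or "wrist"; returns a dict with "image" (420x560x3 uint8, red, green, blue), "z_map" (420x560 float32, m along the optical axis (not along the pixel's ray), 0 where there is no reading), "K" (3x3 intrinsics, pixels), "cam_to_world" (4x4, takes a point from camera to world coordinates). Camera axes: x right, y up, looking along -z (the intrinsics and any distortion apply to the point x, -y, -z); pixel columns grow to the right and rows downward; lengths in m; the calibration is good to about 2 mm. A picture is of the moment at which its call begins.
- job.finish_job(): hands the job in; it is judged then, once.
Trained networks look in the newest picture that a camera, given by its name, has taken for a name from the list of things; names that differ only in an ending like _2 or _b are one class to them, and where a whole thing is asked for, a point or a joint stands for the part that bears it (a point fixed in the world has none). Each returns a list of dicts, best first, with "p" (0 to 1); they miss things now and then, are a little off and sometimes report something else, mostly with a low value. They report only what shows in the picture. A call takes as long as a camera call.
- nets.silhouettes(camera, name): "mask" (420x560 bool, what is visible of it) and "bbox" ([left, top, right, bottom] in pixels, round what is visible of it).
The state is a dict: "t": time; "q": joint angles; "dq": joint speeds; "effort": joint torques, N m; "tool_pos": TCP position; "tool_rot": TCP orientation; "contact_force": force on the tool from outside, world axes, zero at the start; "wrist_torque": the same for the moment, N m; "opening": finger opening in m; "grip_force": force on a finger pad.
Only numpy, scipy, OpenCV 4.12 (cv2) and the standard library are available. Lean on these libraries where they do the work, as an engineer would, in place of code of your own. Each camera call takes 0.05 s, during which the arm holds its last target. There are 200 camera calls.

## Working session

There is one attempt and no reset: what is moved stays moved. The work goes in short steps, Python scripts to look and compute and a tool call to move; the robot and the scene stay as the last step left them, time stands still between calls to the robot, and variables do not carry over. Pictures are saved under pics/ and viewed, at most 10 in all, crops included, and the job is handed in when it is done.

Besides the shell and the picture viewer there is one more tool, called after ">>>" by a JSON object that holds its "api" and its "payload". jog_arm: Moves the arm, as the interface text tells. Shift numbers are shares of 0.06 m and turn numbers shares of 0.1 rad, none past 1 either way. Its arguments: {"type":"object","properties":{"commands":{"type":"array","items":{"type":"number"}},"newtons":{"type":"number"}},"required":["commands"]}

```bash
mkdir -p pics; cat > h.py <<'E'
import numpy as np, cv2
from station import ctrl, eyes, job, nets
def world(d, mask):
    v,u=np.nonzero(mask & (d["z_map"]>0)); z=d["z_map"][v,u]; K=d["K"]
    p=np.c_[(u-K[0,2])/K[0,0]*z, -(v-K[1,2])/K[1,1]*z, -z, np.ones(len(z))]
    return (p@d["cam_to_world"].T)[:,:3]
def find(cam, names):
    d=eyes.get_image(cam); out={}
    for n in names:
        for r in nets.silhouettes(cam,n)[:2]:
            w=world(d,r["mask"])
            if len(w)<5: continue
            top=w[w[:,2]>np.percentile(w[:,2],90)-0.004]
            c=(top.min(0)+top.max(0))/2
            print(n,round(r["p"],2),r["bbox"],"c",c.round(4),"min",w.min(0).round(3),"max",w.max(0).round(3))
    return d
E
cat > a.py <<'E'
from h import *
o=ctrl.get_obs(); print(o["t"],o["tool_pos"],o["tool_rot"],o["q"],ctrl.tcp_to_grasp)
d=find("top",["corral","hub_center","nut_center","spacer_center","standoff","wheel","board","gearmotor","screwdriver","battery"])
cv2.imwrite("pics/top0.png",d["image"][:,:,::-1])
print(d["K"],d["cam_to_world"])
s=find("side",["hub_center","nut_center","spacer_center"])
cv2.imwrite("pics/side0.png",s["image"][:,:,::-1])
E
python3 a.py
```

```text
0.0 [ 0.21757338 -0.5852364   0.23004005] [-3.08995141e+00 -5.55590748e-01  1.57287142e-04] [-1.33399175e+00  5.33778470e-02  1.61431068e+00  2.30714901e-05
  1.47599578e+00 -1.19007008e-01] -0.0187
corral 0.7 [155.1, 206.2, 199.0, 278.5] c [0.5614 0.2439 0.0244] min [0.465 0.186 0.001] max [0.65  0.302 0.029]
corral 0.24 [376.7, 256.4, 408.0, 267.4] c [ 0.5069 -0.29    0.0256] min [ 0.496 -0.327  0.004] max [ 0.518 -0.253  0.029]
nut_center 0.7 [238.4, 140.4, 312.4, 155.2] c [ 0.7955 -0.0458  0.0315] min [ 0.78  -0.094 -0.001] max [0.818 0.092 0.037]
nut_center 0.47 [271.4, 240.2, 283.7, 252.2] c [ 0.5444 -0.0036  0.0191] min [ 0.533 -0.014  0.004] max [0.556 0.007 0.022]
standoff 0.2 [153.8, 204.7, 205.2, 282.8] c [0.5615 0.2439 0.0242] min [ 0.463  0.184 -0.002] max [0.651 0.302 0.029]
standoff 0.15 [376.7, 255.6, 406.0, 266.0] c [ 0.5069 -0.2897  0.0255] min [ 0.493 -0.327  0.002] max [ 0.518 -0.253  0.029]
wheel 0.8 [374.8, 280.1, 403.5, 306.0] c [ 0.4226 -0.289   0.0325] min [ 0.392 -0.32  -0.001] max [ 0.452 -0.259  0.038]
wheel 0.56 [365.6, 144.2, 384.0, 176.9] c [ 0.7509 -0.
[... 805 characters left out ...]
2  0.11410826  0.99346729  1.30566744]
 [ 0.          0.          0.          1.        ]]
hub_center 0.52 [290.8, 245.5, 298.3, 256.5] c [0.5799 0.0842 0.0156] min [0.568 0.07  0.003] max [0.592 0.099 0.018]
hub_center 0.25 [244.8, 145.3, 276.8, 163.6] c [ 0.7489 -0.2513  0.0263] min [ 0.713 -0.315  0.   ] max [ 0.803 -0.228  0.029]
nut_center 0.5 [316.0, 216.7, 326.5, 234.3] c [ 0.5429 -0.0037  0.0151] min [ 0.53  -0.035  0.001] max [0.556 0.01  0.018]
spacer_center 0.67 [255.3, 234.9, 273.7, 253.4] c [0.6451 0.0791 0.0152] min [0.629 0.052 0.001] max [0.661 0.096 0.018]
spacer_center 0.34 [289.3, 244.0, 299.2, 258.7] c [0.5799 0.0857 0.0156] min [0.568 0.073 0.002] max [0.592 0.099 0.018]
```

```bash
python3 - <<'E'
import cv2
a=cv2.imread("pics/top0.png"); cv2.imwrite("pics/topc.png",cv2.resize(a[120:330,140:420],(800,600)))
b=cv2.imread("pics/side0.png"); cv2.imwrite("pics/sidec.png",b)
E
```

```text
(no output)
```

View pics/topc.png

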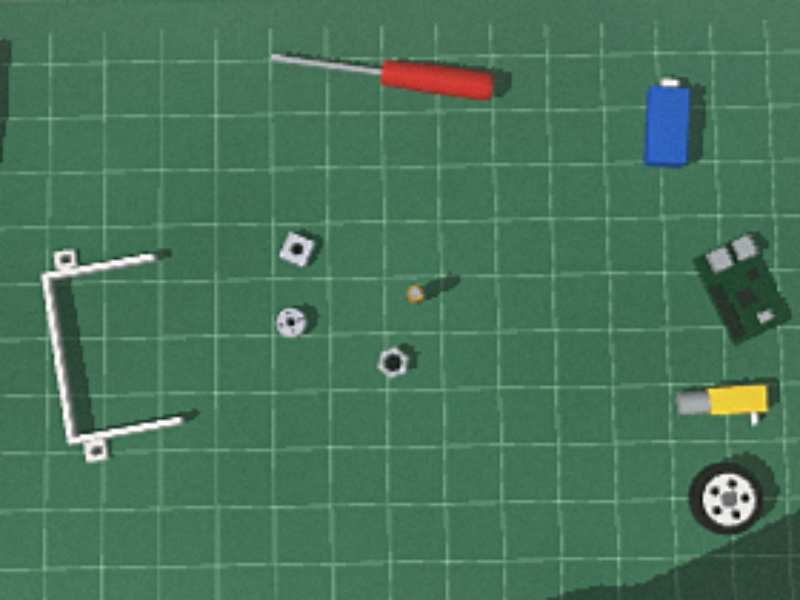

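View pics/sidec.png

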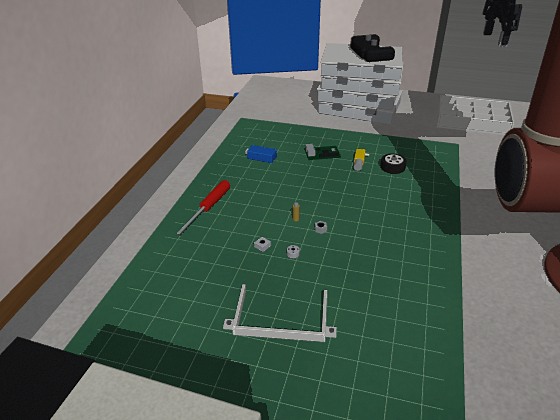

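The top view shows the corral at left (crop px 48–180, 250–440), with its mouth towards the parts. The spacer is at (297,248), hub (290,322), nut (393,361) and standoff (415,294). I'll measure them by depth next.

```bash
cat > m.py <<'E'
from h import *
from scipy import ndimage
def parts(d,off=0.0):
    P=np.full((420,560,3),0.); m=d["z_map"]>0
    P[m]=world(d,np.ones((420,560),bool))
    mat=np.median(P[(P[...,0]>.45)&(P[...,0]<.7)&(P[...,1]>-.2)&(P[...,1]<.3)][:,2])
    M=m&(P[...,2]>mat+.008)&(P[...,0]>.42)&(P[...,0]<.72)&(P[...,1]>-.2)&(P[...,1]<.35)&(P[...,2]<.1)
    L,n=ndimage.label(M,np.ones((3,3)))
    print("mat z",mat.round(4))
    for i in range(1,n+1):
        w=P[L==i]
        if len(w)<15: continue
        print(len(w),"c",((w.min(0)+w.max(0))/2).round(4),"mean",w.mean(0).round(4),"ext",np.ptp(w,axis=0).round(3))
        if len(w)>150:
            r=cv2.minAreaRect((w[:,:2]*1000).astype(np.float32)); print(" rect",r, cv2.boxPoints(r).round(1).tolist())
if __name__=="__main__":
    for c in ("top","side"): print(c); parts(eyes.get_image(c))
E
python3 m.py
```

```text
top
mat z 0.0036
92 c [0.6467 0.0793 0.0167] mean [0.6463 0.0799 0.0164] ext [0.028 0.028 0.01 ]
415 c [0.5562 0.2424 0.0199] mean [0.5588 0.2633 0.0203] ext [0.176 0.122 0.017]
 rect ((561.00634765625, 243.07884216308594), (178.58604431152344, 100.40125274658203), 9.822866439819336) [[464.5, 277.29998779296875], [481.6000061035156, 178.39999389648438], [657.5999755859375, 208.8000030517578], [640.4000244140625, 307.79998779296875]]
28 c [ 0.6025 -0.0244  0.0316] mean [ 0.6022 -0.024   0.0397] ext [0.012 0.01  0.035]
81 c [0.5811 0.085  0.0171] mean [0.5813 0.0854 0.0169] ext [0.023 0.023 0.01 ]
80 c [ 0.5445 -0.0023  0.0188] mean [ 0.5444 -0.0031  0.0167] ext [0.023 0.023 0.014]
side
mat z 0.0027
85 c [ 0.6015 -0.0217  0.0291] mean [ 0.6011 -0.0206  0.0296] ext [0.013 0.011 0.035]
95 c [ 0.5433 -0.0034  0.015 ] mean [ 0.5433 -0.0022  0.0151] ext [0.025 0.028 0.008]
114 c [0.6448 0.0794 0.0146] mean [0.6447 0.0807 0.015 ] ext [0.031 0.03  0.007]
109 c [0.5803 0.0863 0.0148] mean [0.5798 0.0866 0.0152] ext [0.025 0.026 0.008]
946 c [0.5609 0.2424 0.0173] mean [0.5578 0.2725 0.0185] ext [0.165 0.124 0.013]
 rect ((560.6492919921875, 242.9345245361328), (152.2238311767578, 101.91039276123047), 9.380054473876953) [[477.29998779296875, 280.79998779296875], [493.8999938964844, 180.3000030517578], [644.0, 205.10000610351562], [627.4000244140625, 305.6000061035156]]
```

>>> {"api": "jog_arm", "payload": {"commands": [0, 0, 0, 0, 0, -0.986, 0, 0, 0, 0, 0, 0, -0.986, 0, 0, 0, 0, 0, 0, -0.986, 0, 0, 0, 0, 0, 0, -0.986, 0, 0, 0, 0, 0, 0, -0.986, 0, 0, 0, 0, 0, 0, -0.986, 0, 0, 0, 0, 0, 0, -0.986, 0, 0, 0, 0, 0, 0, -0.986, 0, 0, 0, 0, 0, 0, -0.986, 0, 0, 0, 0, 0, 0, -0.986, 0, 0, 0, 0, 0, 0, -0.986, 0, 0, 0, 0, 0, 0, -0.986, 0, 0, 0, 0, 0, 0, -0.986, 0, 0, 0, 0, 0, 0, -0.986, 0]}}

```text
t: 2.6
tool_pos: [0.2177, -0.5858, 0.2313]
tool_rot: [2.026, 2.401, -0.0]
contact_force: [-0.1, -0.2, -0.0]
opening: -0.0
grip_force: 0.0
```

```bash
cat > p.py <<'E'
# TCP in corral frame (mm) + tool-axis check
from h import *
from scipy.spatial.transform import Rotation as R
C=np.array([.5607,.243]); a=np.radians(9.5); A=np.array([[np.cos(a),np.sin(a)],[-np.sin(a),np.cos(a)]])
def cf(p): return (A@(np.asarray(p)[:2]-C)*1000).round(1)
if __name__=="__main__":
    o=ctrl.get_obs(); r=R.from_rotvec(o["tool_rot"]).as_matrix()
    print("t",o["t"],"cf",cf(o["tool_pos"]),"z",o["tool_pos"][2].round(4),"yaw",np.degrees(np.arctan2(r[1,0],r[0,0])).round(2),"zax",r[:,2].round(3),"open",o["opening"],o["contact_force"].round(1))
    for n,p in dict(hub=(.5807,.0856),sp=(.6457,.0793),nut=(.544,-.003),so=(.602,-.0225)).items(): print(n,cf(p))
E
python3 p.py
```

```text
t 2.6 cf [-475.1 -760.9] z 0.2313 yaw 99.66 zax [ 0. -0. -1.] open -2.5167551171786788e-05 [-0.1 -0.2 -0. ]
hub [  -6.3 -158.5]
sp [  56.8 -175.5]
nut [ -57.1 -239.9]
so [  -3.1 -268.7]
```

>>> {"api": "jog_arm", "payload": {"commands": [0.77, 0.65, 0.15, 0, 0, 0, 0, 0.77, 0.65, 0.15, 0, 0, 0, 0, 0.77, 0.65, 0.15, 0, 0, 0, 0, 0.77, 0.65, 0.15, 0, 0, 0, 0, 0.77, 0.65, 0.15, 0, 0, 0, 0, 0.77, 0.65, 0.15, 0, 0, 0, 0, 0.77, 0.65, 0.15, 0, 0, 0, 0, 0.77, 0.65, 0.15, 0, 0, 0, 0, 0.77, 0.65, 0.15, 0, 0, 0, 0, 0.77, 0.65, 0.15, 0, 0, 0, 0, 0.77, 0.65, 0.15, 0, 0, 0, 0, 0.77, 0.65, 0.15, 0, 0, 0, 0, 0, 0, 0, 0, 0, 0, 0]}}

```text
t: 4.22
tool_pos: [0.5887, 0.0414, 0.1223]
tool_rot: [-2.023, -2.401, 0.001]
contact_force: [-0.9, 0.5, -0.1]
opening: 0.0002
grip_force: 0.0
```

```bash
python3 p.py|head -1; python3 - <<'E'
from h import *
cv2.imwrite("pics/w1.png",eyes.get_image("side")["image"][100:350,150:420,::-1])
E
```

```text
t 4.225 cf [  -5.7 -203.4] z 0.1223 yaw 99.77 zax [-0.001  0.001 -1.   ] open 0.00019398700984325025 [-0.9  0.5 -0.1]
```

View pics/w1.png

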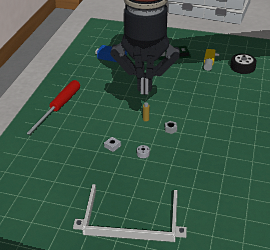

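The gripper hovers between the standoff and the hub, and nothing has been disturbed. Next I lower it and push the hub.

>>> {"api": "jog_arm", "payload": {"commands": [0, 0, 0.8, 0, 0, 0, 0, 0, 0, 0.8, 0, 0, 0, 0, 0, 0, 0.28, 0, 0, 0, 0, 0.2, 0, 0, 0, 0, 0, 0, 0.2, 0, 0, 0, 0, 0, 0, 0.2, 0, 0, 0, 0, 0, 0, 0.2, 0, 0, 0, 0, 0, 0, 0.2, 0, 0, 0, 0, 0, 0, 0.2, 0, 0, 0, 0, 0, 0, 0.2, 0, 0, 0, 0, 0, 0]}}

```text
t: 5.52
tool_pos: [0.574, 0.1218, 0.0105]
tool_rot: [-2.03, -2.397, 0.0]
contact_force: [-0.3, 0.1, -0.3]
opening: 0.0001
grip_force: 0.1
```

```bash
cat >> p.py <<'E'
    d=eyes.get_image("side"); P=np.zeros((420,560,3)); P[d["z_map"]>0]=world(d,np.ones((420,560),bool))
    from scipy import ndimage
    M=(P[...,2]>.0115)&(P[...,2]<.0175)&(P[...,0]>.4)&(P[...,0]<.75)&(P[...,1]>-.2)&(P[...,1]<.32)
    L,n=ndimage.label(M)
    for i in range(1,n+1):
        w=P[L==i]
        if len(w)>25:
            c=np.array([cf(q) for q in w]); print("blob",len(w),((c.min(0)+c.max(0))/2).round(1),np.ptp(c,axis=0).round(1))
    import sys
    if len(sys.argv)>1: cv2.imwrite(sys.argv[1],cv2.resize(d["image"][180:360,200:360,::-1],None,fx=3,fy=3))
E
python3 p.py pics/h1.png
```

```text
t 5.525 cf [  -6.9 -121.8] z 0.0105 yaw 99.48 zax [-0. -0. -1.] open 0.00013278031340155816 [-0.3  0.1 -0.3]
hub [  -6.3 -158.5]
sp [  56.8 -175.5]
nut [ -57.1 -239.9]
so [  -3.1 -268.7]
blob 91 [  57.8 -174. ] [28.1 30.7]
blob 132 [ -8.  -97.4] [24.5 30.5]
blob 207 [-5.  48.7] [140.5   5.1]
```

View pics/h1.png

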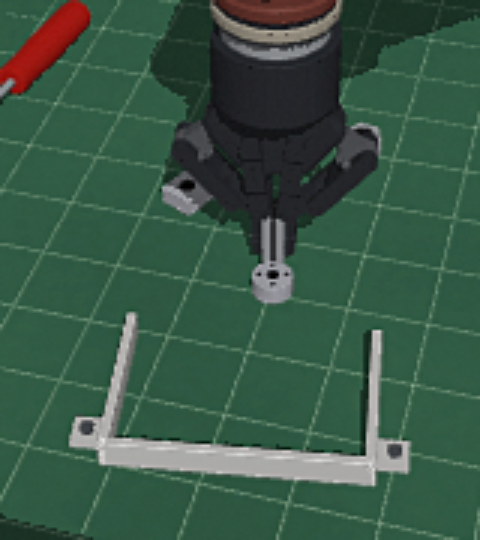

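The hub sits centred in front of the fingertips, at about cf (-8,-98). I'll push on into the corral, then retreat, lift and go behind the spacer.

>>> {"api": "jog_arm", "payload": {"commands": [0.2, 0, 0.03, 0, 0, 0, 0, 0.2, 0, 0, 0, 0, 0, 0, 0.2, 0, 0, 0, 0, 0, 0, 0.2, 0, 0, 0, 0, 0, 0, 0.2, 0, 0, 0, 0, 0, 0, 0.2, 0, 0, 0, 0, 0, 0, 0.2, 0, 0, 0, 0, 0, 0, 0.2, 0, 0, 0, 0, 0, 0, 0.2, 0, 0, 0, 0, 0, 0, 0.15, 0, 0, 0, 0, 0, 0, 0, 0, 0, 0, 0, 0, 0, -0.4, 0, 0, 0, 0, 0, 0, -0.4, 0, -0.7, 0, 0, 0, 0, -0.5, 0.2, -0.6, 0, 0, 0, 0, -0.6, 0.2, 0, 0, 0, 0, 0, -0.6, 0.2, 0, 0, 0, 0, 0, -0.6, 0.2, 0, 0, 0, 0, 0, -0.5, 0.25, 0, 0, 0, 0, 0, 0, 0, 0, 0, 0, 0, 0]}}

```text
t: 7.95
tool_pos: [0.6537, 0.0313, 0.0869]
tool_rot: [2.034, 2.394, 0.0]
contact_force: [0.3, 0.2, 0.2]
opening: -0.0001
grip_force: 0.0
```

```bash
python3 p.py
```

```text
t 7.95 cf [  56.7 -224.1] z 0.0869 yaw 99.29 zax [ 0.001 -0.    -1.   ] open -6.001023636006196e-05 [0.3 0.2 0.2]
hub [  -6.3 -158.5]
sp [  56.8 -175.5]
nut [ -57.1 -239.9]
so [  -3.1 -268.7]
blob 84 [ -58.  -240.6] [23.5 28.5]
blob 112 [  56.2 -174.6] [32.  34.5]
blob 154 [-7.6 21.8] [23.9 26.6]
blob 198 [-6.4 48.1] [137.3   5.6]
```

>>> {"api": "jog_arm", "payload": {"commands": [0, 0, 0.65, 0, 0, 0, 0, 0, 0, 0.65, 0, 0, 0, 0, 0, 0, 0, 0, 0, 0, 0, 0.2, 0, 0, 0, 0, 0, 0, 0.2, 0, 0, 0, 0, 0, 0, 0.2, 0, 0, 0, 0, 0, 0, 0.2, -0.01, 0, 0, 0, 0, 0, 0.2, -0.01, 0, 0, 0, 0, 0, 0.2, -0.01, 0, 0, 0, 0, 0, 0.2, -0.01, 0, 0, 0, 0, 0, 0.2, -0.01, 0, 0, 0, 0, 0, 0.2, -0.01, 0, 0, 0, 0, 0]}}

```text
t: 9.5
tool_pos: [0.631, 0.1403, 0.0086]
tool_rot: [-2.03, -2.397, 0.0]
contact_force: [0.9, -1.0, -0.8]
opening: -0.0001
grip_force: 0.1
```

```bash
python3 p.py pics/s1.png
```

```text
t 9.5 cf [  52.4 -112.9] z 0.0086 yaw 99.47 zax [-0.  0. -1.] open -0.0001281943437479843 [ 0.9 -1.  -0.8]
hub [  -6.3 -158.5]
sp [  56.8 -175.5]
nut [ -57.1 -239.9]
so [  -3.1 -268.7]
blob 85 [ -58.  -241.4] [23.3 29.7]
blob 150 [ 39.  -92.7] [40.4 33.4]
blob 156 [-7.6 22. ] [23.9 26.1]
blob 42 [59.7 48.3] [31.8  3.4]
blob 174 [-16.4  48.4] [117.4   4. ]
```

View pics/s1.png

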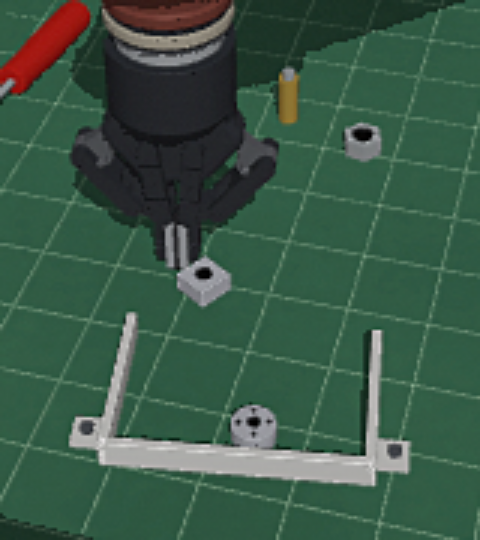

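The spacer slid off to image right, at cf about (36,-92) with its corner facing the fingers. I'll back off, re-centre behind it and push again.

>>> {"api": "jog_arm", "payload": {"commands": [-0.5, 0, 0, 0, 0, 0, 0, 0, -0.26, 0, 0, 0, 0, 0, 0, 0, 0, 0, 0, 0, 0, 0.15, 0, 0, 0, 0, 0, 0, 0.15, 0, 0, 0, 0, 0, 0, 0.15, 0, 0, 0, 0, 0, 0, 0.15, 0, 0, 0, 0, 0, 0, 0.15, 0, 0, 0, 0, 0, 0]}}

```text
t: 10.55
tool_pos: [0.6134, 0.1526, 0.0087]
tool_rot: [2.03, 2.398, 0.0]
contact_force: [0.3, -0.3, 0.9]
opening: 0.0002
grip_force: 0.1
```

```bash
python3 p.py pics/s2.png
```

```text
t 10.55 cf [ 37.1 -97.9] z 0.0087 yaw 99.5 zax [ 0. -0. -1.] open 0.00017129179227900007 [ 0.3 -0.3  0.9]
hub [  -6.3 -158.5]
sp [  56.8 -175.5]
nut [ -57.1 -239.9]
so [  -3.1 -268.7]
blob 85 [ -58.  -239.9] [23.3 28.6]
blob 157 [ 31.6 -68.4] [30.3 36.9]
blob 149 [-7.6 21.7] [23.9 27.4]
blob 92 [41.6 48.2] [67.7  3.5]
blob 124 [-34.6  49. ] [81.3  4.7]
```

View pics/s2.png

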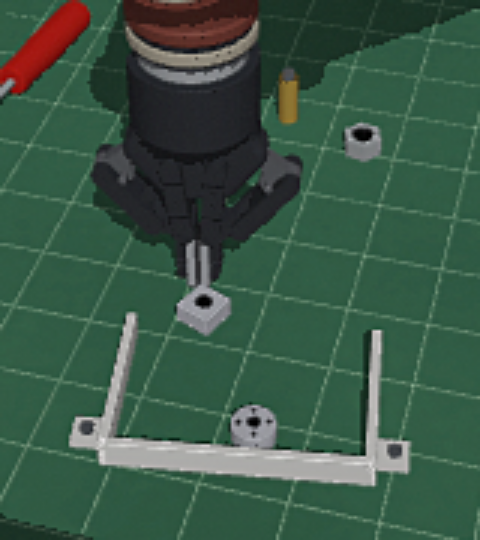

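The spacer has advanced to about cf (31,-67). I'll re-centre slightly to its other side and go on.

>>> {"api": "jog_arm", "payload": {"commands": [-0.25, 0, 0, 0, 0, 0, 0, 0, -0.14, 0, 0, 0, 0, 0, 0, 0, 0, 0, 0, 0, 0, 0.15, 0, 0, 0, 0, 0, 0, 0.15, 0, 0, 0, 0, 0, 0, 0.15, 0, 0, 0, 0, 0, 0, 0.15, 0, 0, 0, 0, 0, 0, 0.15, 0, 0, 0, 0, 0, 0, 0.15, 0, 0, 0, 0, 0, 0]}}

```text
t: 11.72
tool_pos: [0.5986, 0.1896, 0.0087]
tool_rot: [2.03, 2.398, -0.0]
contact_force: [-0.4, -0.2, -0.2]
opening: -0.0002
grip_force: 0.1
```

```bash
python3 p.py
```

```text
t 11.725 cf [ 28.6 -59. ] z 0.0087 yaw 99.49 zax [-0. -0. -1.] open -0.00023921286429254816 [-0.4 -0.2 -0.2]
hub [  -6.3 -158.5]
sp [  56.8 -175.5]
nut [ -57.1 -239.9]
so [  -3.1 -268.7]
blob 88 [ -58.  -239.4] [23.5 27.9]
blob 152 [ 24.6 -34.7] [24.1 27.6]
blob 156 [-7.6 22. ] [23.9 26.7]
blob 226 [ 0.1 48.8] [150.6   4.7]
```

>>> {"api": "jog_arm", "payload": {"commands": [0.15, 0, 0, 0, 0, 0, 0, 0.15, 0, 0, 0, 0, 0, 0, 0.15, 0, 0, 0, 0, 0, 0, 0.15, 0, 0, 0, 0, 0, 0, 0.13, 0, 0, 0, 0, 0, 0, 0, 0, 0, 0, 0, 0, 0, -0.3, 0, 0, 0, 0, 0, 0]}}

```text
t: 12.65
tool_pos: [0.5945, 0.2144, 0.0087]
tool_rot: [2.028, 2.399, -0.0]
contact_force: [0.0, 0.1, 1.2]
opening: 0.0
grip_force: 0.0
```

```bash
python3 p.py; python3 - <<'E'
from p import *
o=ctrl.get_obs(); t=cf(o["tool_pos"])
for cam in("side","top"):
    d=eyes.get_image(cam); w=world(d,np.ones((420,560),bool))
    c=(w[:,:2]-C)@A.T*1000-t; h=w[:,2]*1000-o["tool_pos"][2]*1000
    for z in range(14,110,8):
        m=(abs(h-z)<4)&(abs(c[:,0])<75)&(abs(c[:,1])<60)
        if m.sum()>3: print(cam,z,m.sum(),"x",np.percentile(c[m,0],[1,99]).round(),"y",np.percentile(c[m,1],[1,99]).round())
E
```

```text
t 12.65 cf [ 28.6 -33.8] z 0.0087 yaw 99.59 zax [ 0. -0. -1.] open 3.420421326825386e-05 [0.  0.1 1.2]
hub [  -6.3 -158.5]
sp [  56.8 -175.5]
nut [ -57.1 -239.9]
so [  -3.1 -268.7]
blob 89 [ -58.  -239.7] [23.3 27.8]
blob 164 [24.6 10.8] [24.1 25.7]
blob 160 [-7.6 22.2] [23.9 26.7]
blob 76 [47.2 48.9] [56.4  4.6]
blob 141 [-29.6  48.4] [91.1  4.2]
side 14 157 x [-13.  47.] y [-13.  59.]
side 22 54 x [-13.  12.] y [-0. 14.]
side 30 54 x [-13.  14.] y [ 3. 14.]
side 38 46 x [-18.  15.] y [-7. 14.]
side 46 112 x [-30.  32.] y [-7. 16.]
side 54 226 x [-35.  36.] y [-9. 15.]
side 62 141 x [-42.  43.] y [-10.  18.]
side 70 189 x [-49.  49.] y [-9. 19.]
side 78 178 x [-54.  57.] y [-1. 20.]
side 86 249 x [-60.  60.] y [ 2. 20.]
side 94 320 x [-60.  61.] y [-10.  22.]
side 102 236 x [-48.  48.] y [-3. 22.]
top 14 16 x [-46. -26.] y [48. 60.]
top 86 6 x [-54. -43.] y [10. 17.]
top 94 19 x [-55. -41.] y [ 3. 16.]
top 102 12 x [-50. -37.] y [2. 7.]
```

The spacer is inside at cf (25,11). The gripper profile clears the standoff, so I go behind the nut.

>>> {"api": "jog_arm", "payload": {"commands": [-0.3, 0, -0.65, 0, 0, 0, 0, -0.3, 0, -0.65, 0, 0, 0, 0, -0.7, -0.295, 0, 0, 0, 0, 0, -0.7, -0.295, 0, 0, 0, 0, 0, -0.7, -0.295, 0, 0, 0, 0, 0, -0.7, -0.295, 0, 0, 0, 0, 0, -0.7, -0.295, 0, 0, 0, 0, 0, 0, 0, 0, 0, 0, 0, 0, 0, 0, 0, 0, 0, 0, 0]}}

```text
t: 13.92
tool_pos: [0.5478, -0.0429, 0.0868]
tool_rot: [-2.031, -2.396, -0.001]
contact_force: [-0.8, 0.1, 1.0]
opening: -0.0003
grip_force: 0.0
```

```bash
python3 p.py
```

```text
t 13.925 cf [ -60.  -279.8] z 0.0868 yaw 99.42 zax [ 0.  0. -1.] open -0.0002548071298621584 [-0.8  0.1  1. ]
hub [  -6.3 -158.5]
sp [  56.8 -175.5]
nut [ -57.1 -239.9]
so [  -3.1 -268.7]
blob 90 [ -58.  -239.7] [23.3 27.2]
blob 170 [24.6 10.5] [24.5 27. ]
blob 152 [-7.6 21.8] [24.1 27.6]
blob 153 [25.2 48.5] [100.3   4.4]
blob 37 [-41.2  48.7] [26.1  4.1]
```

>>> {"api": "jog_arm", "payload": {"commands": [0, 0, 0.65, 0, 0, 0, 0, 0, 0, 0.65, 0, 0, 0, 0, 0, 0, 0, 0, 0, 0, 0, 0.15, 0, 0, 0, 0, 0, 0, 0.15, 0, 0, 0, 0, 0, 0, 0.15, 0, 0, 0, 0, 0, 0, 0.15, 0, 0, 0, 0, 0, 0, 0.15, 0, 0, 0, 0, 0, 0, 0.15, 0, 0, 0, 0, 0, 0, 0.15, 0, 0, 0, 0, 0, 0, 0.15, 0, 0, 0, 0, 0, 0]}}

```text
t: 15.35
tool_pos: [0.5357, 0.0287, 0.0086]
tool_rot: [-2.03, -2.397, 0.0]
contact_force: [0.8, -1.4, 0.1]
opening: 0.0004
grip_force: 0.2
```

```bash
python3 p.py
```

```text
t 15.35 cf [ -60.  -207.2] z 0.0086 yaw 99.48 zax [-0.  0. -1.] open 0.00037646020219935357 [ 0.8 -1.4  0.1]
hub [  -6.3 -158.5]
sp [  56.8 -175.5]
nut [ -57.1 -239.9]
so [  -3.1 -268.7]
blob 112 [ -62.4 -184.4] [25.9 31.9]
blob 167 [24.7 10.5] [24.4 25.6]
blob 158 [-7.6 22.1] [24.1 26.2]
blob 222 [ 0.2 48.7] [150.7   4.6]
```

The nut drifted outwards to x of about -63. I'll back off, shift outside it, yaw 0.12 rad inwards and push along the new heading.

>>> {"api": "jog_arm", "payload": {"commands": [-0.3, 0, 0, 0, 0, 0, 0, 0, -0.15, 0, 0, 0, 0.6, 0, 0, 0, 0, 0, 0, 0.6, 0, 0, 0, 0, 0, 0, 0, 0, 0.15, 0, 0, 0, 0, 0, 0, 0.15, 0, 0, 0, 0, 0, 0, 0.15, 0, 0, 0, 0, 0, 0, 0.15, 0, 0, 0, 0, 0, 0, 0.15, 0, 0, 0, 0, 0, 0, 0.15, 0, 0, 0, 0, 0, 0, 0.15, 0, 0, 0, 0, 0, 0, 0.15, 0, 0, 0, 0, 0, 0]}}

```text
t: 16.9
tool_pos: [0.5267, 0.0814, 0.0087]
tool_rot: [2.17, 2.271, 0.0]
contact_force: [0.0, 0.7, 0.2]
opening: -0.0001
grip_force: 0.1
```

```bash
python3 p.py pics/n1.png
```

```text
t 16.9 cf [ -60.2 -153.8] z 0.0087 yaw 92.6 zax [ 0. -0. -1.] open -8.178364167429942e-05 [0.  0.7 0.2]
hub [  -6.3 -158.5]
sp [  56.8 -175.5]
nut [ -57.1 -239.9]
so [  -3.1 -268.7]
blob 115 [ -55.8 -129. ] [26.7 31.2]
blob 168 [24.7  9.8] [24.2 25.9]
blob 151 [-7.5 22.3] [24.2 26.4]
blob 233 [-0.9 48.5] [148.6   5.8]
```

View pics/n1.png

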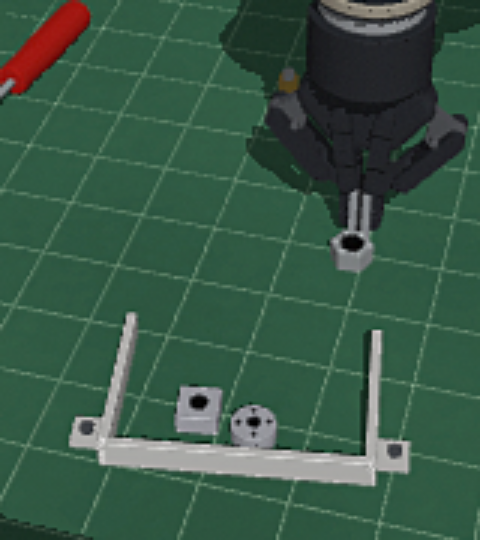

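The nut is centred on the fingers, heading inwards at cf about (-55,-128). The spacer and hub are inside. Continuing.

>>> {"api": "jog_arm", "payload": {"commands": [0.15, 0, 0, 0, 0, 0, 0, 0.15, 0, 0, 0, 0, 0, 0, 0.15, 0, 0, 0, 0, 0, 0, 0.15, 0, 0, 0, 0, 0, 0, 0.15, 0, 0, 0, 0, 0, 0, 0.15, 0, 0, 0, 0, 0, 0, 0.15, 0, 0, 0, 0, 0, 0]}}

```text
t: 17.82
tool_pos: [0.5238, 0.1444, 0.0087]
tool_rot: [-2.17, -2.271, -0.0]
contact_force: [-0.2, -0.6, 0.2]
opening: -0.0
grip_force: 0.1
```

```bash
python3 p.py
```

```text
t 17.825 cf [-52.7 -91.2] z 0.0087 yaw 92.61 zax [ 0.  0. -1.] open -4.712502863368153e-05 [-0.2 -0.6  0.2]
hub [  -6.3 -158.5]
sp [  56.8 -175.5]
nut [ -57.1 -239.9]
so [  -3.1 -268.7]
blob 133 [-47.8 -68.4] [25.5 28.8]
blob 168 [24.8 10.3] [24.1 25.4]
blob 157 [-7.6 22.3] [23.9 26. ]
blob 232 [ 0.1 48.7] [150.4   4. ]
```

>>> {"api": "jog_arm", "payload": {"commands": [0.15, 0, 0, 0, 0, 0, 0, 0.15, 0, 0, 0, 0, 0, 0, 0.15, 0, 0, 0, 0, 0, 0, 0.15, 0, 0, 0, 0, 0, 0, 0.15, 0, 0, 0, 0, 0, 0, 0.15, 0, 0, 0, 0, 0, 0, 0.15, 0, 0, 0, 0, 0, 0, 0.12, 0, 0, 0, 0, 0, 0, 0, 0, 0, 0, 0, 0, 0, -0.4, 0, 0, 0, 0, 0, 0, -0.3, 0, -0.7, 0, 0, 0, 0, 0, 0, -1, 0, 0, 0, 0, 0, 0, -1, 0, 0, 0, 0, -0.5, 0, -0.5, 0, 0, 0, 0, 0, 0, 0, 0, 0, 0, 0]}}

```text
t: 19.75
tool_pos: [0.526, 0.141, 0.2046]
tool_rot: [2.17, 2.265, 0.009]
contact_force: [-0.0, -0.4, -0.3]
opening: 0.0002
grip_force: 0.0
```

```bash
python3 p.py pics/f.png; python3 m.py
```

```text
t 19.75 cf [-51.1 -94.8] z 0.2046 yaw 92.47 zax [ 0.007  0.001 -1.   ] open 0.00021729718407456834 [-0.  -0.4 -0.3]
hub [  -6.3 -158.5]
sp [  56.8 -175.5]
nut [ -57.1 -239.9]
so [  -3.1 -268.7]
blob 152 [-39.    2.8] [25.7 27. ]
blob 165 [24.8 10.4] [24.4 27. ]
blob 160 [-7.6 22.7] [24.1 26. ]
blob 186 [ 5.7 48.4] [129.1   4.4]
top
mat z 0.0047
134 c [0.6239 0.2549 0.0206] mean [0.6299 0.2619 0.0211] ext [0.037 0.097 0.015]
28 c [ 0.6023 -0.0244  0.0328] mean [ 0.6022 -0.024   0.0396] ext [0.012 0.01  0.032]
17 c [0.4829 0.2548 0.0208] mean [0.4833 0.2572 0.0221] ext [0.005 0.029 0.011]
side
mat z 0.0039
84 c [ 0.6016 -0.0232  0.0288] mean [ 0.6013 -0.0211  0.0295] ext [0.012 0.013 0.034]
1062 c [0.5611 0.2425 0.0179] mean [0.5562 0.2708 0.0183] ext [0.165 0.124 0.012]
 rect ((560.593994140625, 243.17953491210938), (152.6442108154297, 103.178955078125), 9.063159942626953) [[477.1000061035156, 282.1000061035156], [493.3999938964844, 180.1999969482422], [644.0999755859375, 204.3000030517578], [627.7999877929688, 306.1000061035156]]
157 c [0.5217 0.2406 0.0156] mean [0.5212 0.2411 0.0156] ext [0.027 0.026 0.007]
 rect ((521.3450317382812, 240.42828369140625), (24.096027374267578, 26.551530838012695), 29.386842727661133) [[504.29998779296875, 246.10000610351562], [517.4000244140625, 222.89999389648438], [538.4000244140625, 234.8000030517578], [525.2999877929688, 257.8999938964844]]
176 c [0.5828 0.2577 0.015 ] mean [0.583  0.2586 0.0153] ext [0.026 0.028 0.006]
 rect ((583.277587890625, 257.7057189941406), (24.145431518554688, 25.862730026245117), 9.458536148071289) [[569.2000122070312, 268.5], [573.5, 243.0], [597.2999877929688, 246.89999389648438], [593.0999755859375, 272.3999938964844]]
```

View pics/f.png

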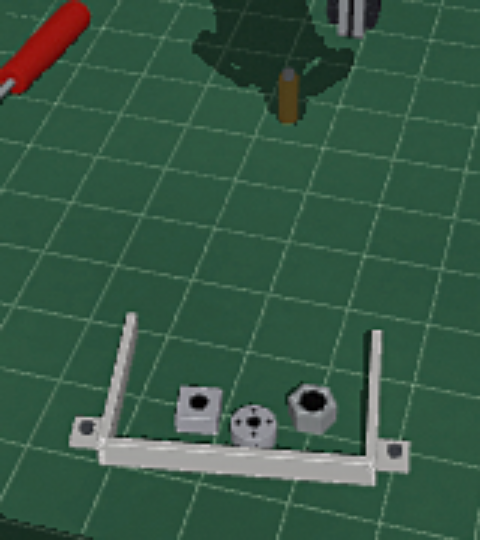

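All three parts lie flat and well inside the corral: spacer (199,408), hub (254,425) and nut (313,407). The standoff has not moved and the arm is clear.

```bash
python3 -c "
from station import job
print(job.finish_job())"
```

```text
the job is handed in; nothing more can be done
None
```

The hub, nut and spacer were all swept into the corral and lie flat, wholly inside it; the standoff measured unmoved, no other bystander was approached (though not re-measured), and the job was handed in at about 20 s.

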